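# Flip the hex key and tighten the microscope stand's clamp screw

### The job

The hex key has been left with its long arm in the clamp screw of the microscope stand. Pull it out, flip it, and put its short arm well into the screw's socket, with the long arm level. Then press the free end of the long arm down to tighten the screw up to its stop, when the long arm slopes about 50 degrees downhill, and let go, leaving the key in the screw.

Things in the scene. Friction and masses are not known exactly. Their poses are not given: they have to be found in the camera images.
- key_grip (a point): On the long arm of the dark L-shaped hex key with an orange band (12 mm across flats, 180 g), on its centreline 55 mm from the elbow, near the centre of mass: grip here. x runs along the long arm to its end (76 mm from here), y along the short arm (end 51 mm from the elbow). It starts level, the long arm 44 mm deep in the screw, elbow towards the robot; it may droop and roll some degrees.
- key_tip (a point): Middle of the end face of the same key's short arm; same axes as key_grip (y points out of this end). At the start the short arm points to the left (as seen looking into the socket). The small shiny hex key with a blue band in the tray is a bystander.
- screw_mouth (a point): Centre of the socket's mouth: steel cap-screw head, 44 mm diameter, red ring, level, 140 mm up, pointing at the robot from a fixed stand. x runs into the socket, y to the left, z up. The mouth, 32 mm wide, narrows over 14 mm to 13.5 mm (oiled), bottom at 52 mm. Push the short arm in about 40 mm, the L level; the long arm then points to -y. Column (178 mm high) 100 mm behind the mouth, boom to its left.
- screw (a joint): Clamp screw's turn, rad: 0 at the start, growing clockwise as seen looking into the socket (right side, so the flipped long arm, goes down), to a stop at 0.6. Stiff: 0.5 N m, about 4.5 N at 110 mm from the elbow on the long arm; stays where left. Play in the socket: let go, the level long arm droops about 11 degrees; at the stop it slopes about 52 degrees, and pressing on only strains it.
Not all that is in view belongs to the job. What is shaped like the part that bears key_grip but pink or white is not meant.

How it is judged:
By the outcome, as a careful person would: the job done as asked, in the order asked, and still so for the second after the job is handed in, with the robot touching nothing.
It also fails if it takes over 51 s, if anything falls off the work surface, if the arm or the gripper's body presses on something with over 40 N, if the wrist force passes 120 N, or if a joint passes its speed limit or range.

### The arm

A 6-joint arm with a two-finger parallel gripper is mounted at the origin on the work surface. World frame = base frame: x ahead of the robot, y to its left, z up, the work surface at z = 0. Lengths are in mm, angles in rad, forces in N, time in s.
With the tool pointing down it reaches from about 325 to 750 mm from the base axis. Payload 7.6 kg.
Tool frame: the origin (TCP) lies on the centre line of the jaws, within the pads' length; the fingertips stand ctrl.tip_extent ahead of it and the grasp point (between the pads) lies 2 mm behind it (ctrl.tip_extent is the distance from the TCP to the fingertips, in mm); z points along the fingers, y is the direction in which the jaws open and shut (so a half turn about z gives the same grasp; the last joint's range is limited). The gripper opens to 85 mm and grips with 20 to 120 N. Pads are 22 mm wide; open, the fingers measure 114 mm over their backs; the gripper's body (76 mm by 85 mm) begins 54 mm behind the grasp point. The pads swing forward as they close: fully open they stand 13 mm farther back than shut.
Start: joints at [1.259, 0.052, 1.401, -0, 1.689, -0.07], TCP at [125.693, 509.75, 248.323] pointing down, gripper open.
Joint ranges: [-2.9, 2.9], [-0.91, 2.17], [0.12, 2.37], [-1.06, 4.2], [0.26, 2.73], [-2.93, 2.93]. Speed limits (rad/s): [2.57, 2.57, 3.01, 3.14, 3.14, 3.14].

### API

Orientations are given as [roll, pitch, yaw] about the fixed x, y, z axes, in that order (R = Rz(yaw) Ry(pitch) Rx(roll)).
In Python, from station import ctrl, grip, vision, job gives the robot as it stands. Calls block until the motion is done:
- ctrl.reach(position, orientation): joint-space move of the TCP to a pose.
- ctrl.move_linear(position, feed=150, frame=None, threshold=None): straight line of the TCP; frame=None keeps the orientation; feed is the mean speed in mm/s. With threshold (N) it stops when the force on the tool has changed by that much, and returns True; else False.
- ctrl.goto_joints(angles): joint-space move.
- grip(opening, effort=None): opening from 0.0 (shut) to 1.0 (fully open); effort is the grip in N (None keeps the last); returns when the fingers have stopped.
- ctrl.wait(seconds).
- ctrl.solve_ik(position, orientation): joint angles nearest the present ones, or None.
- ctrl.sense(): the state.
- vision.get_image(name): name is "scene" or "top" or "wrist"; returns a dict with "color" (420x560x3 uint8, blue, green, red), "z_map" (420x560 float32, mm along the optical axis (not along the pixel's ray), 0 where there is no reading), "camera_matrix" (3x3 intrinsics, pixels), "distortion" ([k1, k2, p1, p2, k3] as OpenCV has them; the pictures are not rectified), "pose" (4x4, takes a point from camera to world coordinates). Camera axes: x right, y down, z forward; pixel columns grow to the right and rows downward; lengths in mm; the calibration is good to about 2 mm. A picture is of the moment at which its call begins.
A pose or a line that the arm cannot do raises ctrl.PlanningError and nothing moves.
- job.job_done(): hands the job in, once; it reports no verdict.
The state is a dict: "time_s": time; "qpos": joint angles; "qvel": joint speeds; "tau": joint torques, N m; "position": TCP position; "tool_rot": TCP orientation; "wrist_force": force on the tool from outside, world axes, zero at the start; "wrist_torque": the same for the moment, N m; "opening": opening from 0.0 (shut) to 1.0 (fully open).
Only numpy, scipy, OpenCV 4.12 (cv2) and the standard library are available. Lean on these libraries where they do the work, as an engineer would, in place of code of your own. Each camera call takes 0.05 s, during which the arm holds its last target.

## Working session

There is one attempt and no reset: what is moved stays moved. The work goes in short steps, each a Python script; the robot and the scene stay as the last script left them, time stands still between calls to the robot, and variables do not carry over. Pictures are saved under pics/ and viewed, and the job is handed in when it is done.

```bash
ls; mkdir -p pics; python3 - <<'E'
from station import ctrl, grip, vision, job
import cv2, numpy as np
for n in ["scene","top","wrist"]:
    im=vision.get_image(n); cv2.imwrite(f"pics/{n}0.png",im["color"]); np.savez(f"pics/{n}0.npz",**im)
    print(n,im["camera_matrix"].round(1).tolist(),np.round(im["distortion"],3),im["pose"].round(3).tolist())
s=ctrl.sense();print(s,ctrl.tip_extent)
E
```

```text
pics
scene [[445.4, 0.0, 277.2], [0.0, 445.4, 211.5], [0.0, 0.0, 1.0]] [-0.127  0.     0.     0.     0.   ] [[0.349, 0.775, -0.527, 851.052], [0.937, -0.283, 0.205, -141.836], [0.009, -0.566, -0.825, 705.308], [0.0, 0.0, 0.0, 1.0]]
top [[383.3, 0.0, 279.6], [0.0, 383.3, 208.4], [0.0, 0.0, 1.0]] [-0.021  0.     0.     0.     0.   ] [[0.02, -0.995, 0.098, 391.932], [-0.999, -0.025, -0.045, 7.717], [0.047, -0.097, -0.994, 751.069], [0.0, 0.0, 0.0, 1.0]]
wrist [[357.3, 0.0, 273.7], [0.0, 357.3, 205.6], [0.0, 0.0, 1.0]] [0.024 0.    0.    0.    0.   ] [[0.24, 0.938, 0.251, 61.454], [0.971, -0.232, -0.062, 525.169], [-0.0, 0.259, -0.966, 373.728], [0.0, 0.0, 0.0, 1.0]]
{'time_s': 0.15, 'qpos': array([ 1.25869260e+00,  5.26879864e-02,  1.40146603e+00, -1.55190568e-05,
        1.68859650e+00, -7.03276050e-02]), 'qvel': array([-0.00058852, -0.00056563, -0.00425904, -0.00048691, -0.00158382,
       -0.00089246]), 'tau': array([ 8.58103394e-04, -3.81953144e+01, -3.60422981e+01, -8.69094902e-05,
        4.67596605e-03, -4.41337122e-06]), 'position': array([125.63398895, 509.54144888, 247.68089211]), 'tool_rot': array([-3.14043657e+00, -6.59868487e-05,  2.89981468e+00]), 'wrist_force': array([-0.70178898,  0.8440504 , -0.00312465]), 'wrist_torque': array([-0.0209212 ,  0.05668519, -0.03070502]), 'opening': 1.0003856069385328} 17.0
```

View pics/scene0.png

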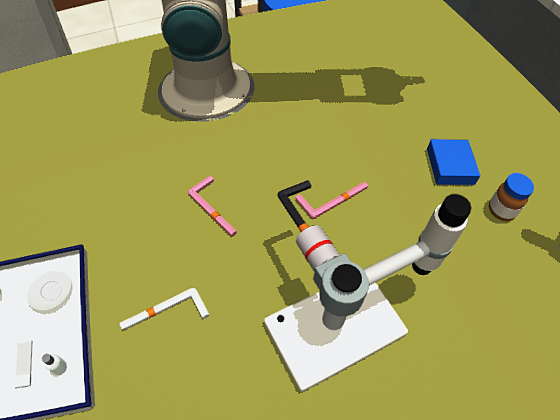

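View pics/top0.png

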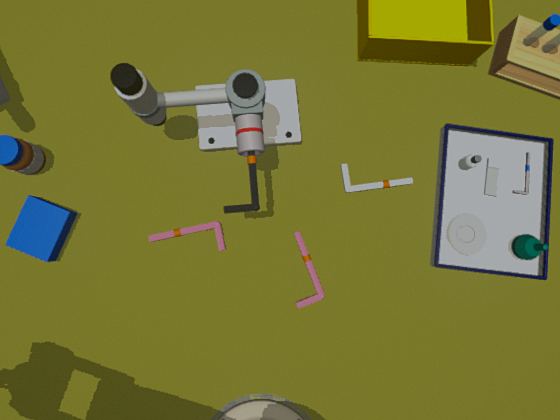

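View pics/wrist0.png

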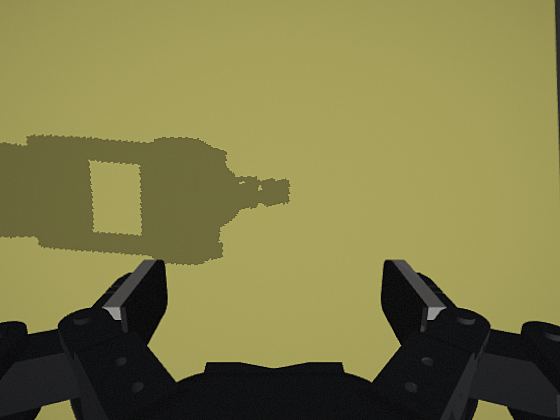

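```bash
cat > h.py <<'E'
import cv2, numpy as np
def pts(im,mask):
    v,u=np.nonzero(mask&(im["z_map"]>0))
    z=im["z_map"][v,u]
    n=cv2.undistortPoints(np.stack([u,v],1).astype(float).reshape(-1,1,2),im["camera_matrix"],im["distortion"]).reshape(-1,2)
    P=np.c_[n*z[:,None],z]; T=im["pose"]
    return P@T[:3,:3].T+T[:3,3], np.stack([u,v],1)
def masks(im):
    h=cv2.cvtColor(im["color"],cv2.COLOR_BGR2HSV).astype(int); H,S,V=h[...,0],h[...,1],h[...,2]
    return dict(dark=(V<75)&(S<110), red=((H<5)|(H>174))&(S>150)&(V>120), orange=(H>=5)&(H<18)&(S>170)&(V>120))
E
python3 - <<'E'
import numpy as np,cv2
from h import *
for n in ["scene","top"]:
    im=dict(np.load(f"pics/{n}0.npz")); M=masks(im)
    for k,m in M.items():
        P,uv=pts(im,m)
        lo,hi=(100,165) if k!="red" else (100,190)
        s=(P[:,2]>lo)&(P[:,2]<hi)&(P[:,0]>300)&(abs(P[:,1])<200); print(n,k,s.sum(), P[s].min(0).round(1) if s.any() else 0,P[s].max(0).round(1) if s.any() else 0,P[s].mean(0).round(1) if s.any() else 0, uv[s].mean(0).round(1) if s.any() else 0)
    big=cv2.resize(im["color"][150:320,230:400] if n=="scene" else im["color"][50:230,190:330],None,fx=4,fy=4,interpolation=cv2.INTER_CUBIC)
    cv2.imwrite(f"pics/{n}_zoom.png",cv2.resize(big,(min(big.shape[1],800),int(min(600,big.shape[0])))) if 0 else big[:600])
# top-view: dark key pixels in region
im=dict(np.load("pics/top0.npz")); P,uv=pts(im,masks(im)["dark"])
s=(uv[:,0]>220)&(uv[:,0]<265)&(uv[:,1]>155)&(uv[:,1]<215)
for x in range(400,500,8):
    q=s&(abs(P[:,0]-x)<4)
    if q.any(): print(x,q.sum(),np.percentile(P[q,1],[0,50,100]).round(1),np.percentile(P[q,2],[5,50,95]).round(1))
E
```

```text
scene dark 1191 [444.9   6.  114.9] [674.3 198.3 164.5] [583.5  33.3 140.6] [323.6 258.3]
scene red 108 [571.2  10.  145.4] [580.3  49.7 164. ] [575.9  26.8 158.4] [317.2 245.7]
scene orange 50 [525.1  19.  136.6] [576.3  50.3 152.8] [531.8  25.6 143.3] [304.1 227.1]
top dark 849 [444.1   8.8 100.1] [638.7 199.4 165. ] [521.9  65.6 140.4] [227.7 164.2]
top red 74 [569.7  14.4 152.7] [577.8  51.  164.9] [573.8  32.8 159.8] [248.3 129.6]
top orange 38 [524.8  21.3 141. ] [535.8  34.4 146.7] [530.3  27.  143.8] [251.5 159. ]
448 131 [16.2 46.4 68.9] [135.6 138.3 140.4]
456 116 [14.6 33.9 69.1] [136.3 138.5 140.5]
464 33 [14.8 19.7 24.6] [137.2 139.1 140.9]
472 34 [16.6 21.4 26.4] [137.5 139.8 142. ]
480 33 [16.9 21.8 26.6] [137.9 140.1 142. ]
488 34 [17.  23.5 28.5] [138.7 140.8 142.4]
496 32 [18.8 23.7 28.7] [138.9 141.4 143.3]
```

View pics/scene_zoom.png

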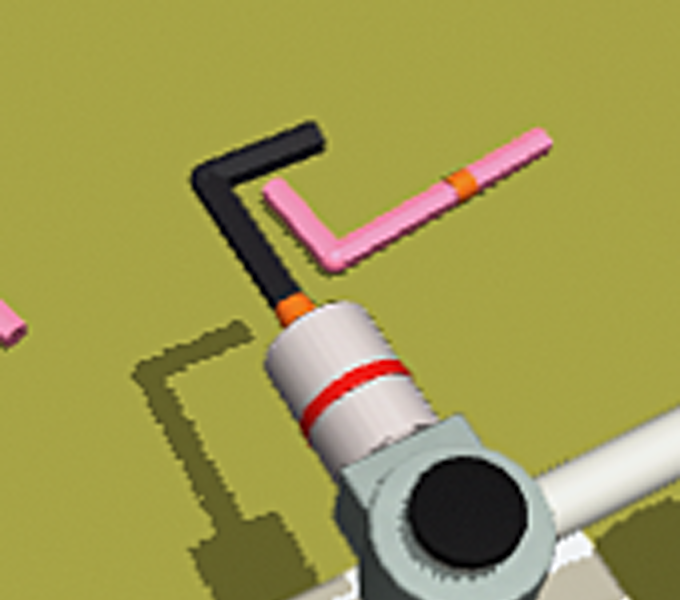

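View pics/top_zoom.png

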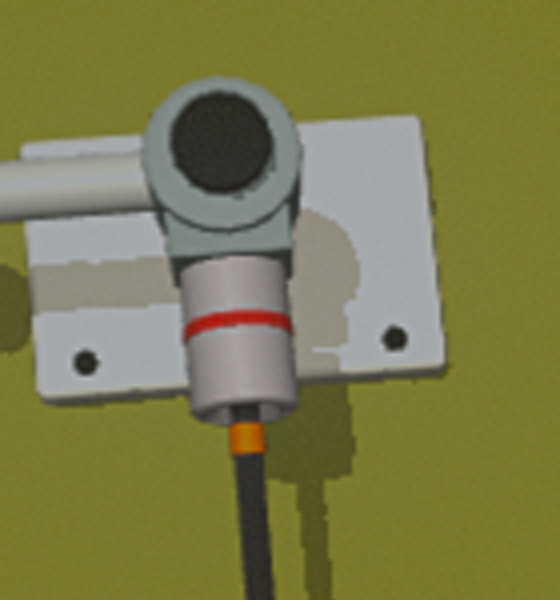

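```bash
python3 - <<'E'
import numpy as np,cv2
from h import *
for n in ["top","scene"]:
    im=dict(np.load(f"pics/{n}0.npz")); P,uv=pts(im,np.ones((420,560),bool))
    # screw head: profile along x
    s=(P[:,0]>500)&(P[:,0]<620)&(P[:,1]>0)&(P[:,1]<60)&(P[:,2]>115)&(P[:,2]<185)
    for x in range(500,620,5):
        q=s&(abs(P[:,0]-x)<2.5)
        if q.sum()>3:
            Q=P[q]; c=im["color"][uv[q][:,1],uv[q][:,0]].mean(0)
            t=Q[Q[:,2]>np.percentile(Q[:,2],80)]
            print(n,x,q.sum(),"y",Q[:,1].min().round(1),Q[:,1].max().round(1),"ztop",Q[:,2].max().round(1),"ytop",t[:,1].mean().round(1),c.round())
    for lab,f in [("arm",lambda P:(P[:,0]>462)&(P[:,0]<536)&(P[:,2]>120)&(P[:,2]<155)&(P[:,1]>5)&(P[:,1]<40)),("short",lambda P:(P[:,0]>430)&(P[:,0]<470)&(P[:,2]>120)&(P[:,2]<155)&(P[:,1]>30)&(P[:,1]<90))]:
        Q=P[f(P)]; c=Q.mean(0); d=np.linalg.svd(Q-c)[2][0]; print(n,lab,len(Q),c.round(1),d.round(3),Q.min(0).round(1),Q.max(0).round(1))
E
```

```text
top 500 11 y 19.0 30.4 ztop 144.9 ytop 23.0 [41. 51. 53.]
top 505 24 y 19.1 30.4 ztop 145.2 ytop 25.8 [44. 54. 55.]
top 510 23 y 19.3 30.6 ztop 143.7 ytop 26.9 [43. 52. 53.]
top 515 23 y 21.0 30.7 ztop 143.9 ytop 23.9 [44. 50. 51.]
top 520 25 y 21.1 32.5 ztop 144.6 ytop 27.6 [46. 53. 53.]
top 525 30 y 19.8 34.3 ztop 146.6 ytop 27.9 [ 18.  80. 130.]
top 530 27 y 21.4 34.4 ztop 146.7 ytop 27.5 [  5.  93. 160.]
top 535 26 y 21.5 34.5 ztop 146.9 ytop 27.6 [ 17.  83. 141.]
top 540 93 y 17.0 50.9 ztop 162.1 ytop 31.3 [78. 82. 85.]
top 545 131 y 7.3 50.7 ztop 164.4 ytop 29.2 [109. 113. 117.]
top 550 87 y 7.3 50.8 ztop 163.8 ytop 29.9 [133. 135. 140.]
top 555 80 y 9.1 50.9 ztop 163.5 ytop 31.8 [134. 136. 141.]
top 560 82 y 9.2 53.1 ztop 163.4 ytop 30.7 [135. 136. 142.]
top 565 93 y 9.3 53.1 ztop 163.2 ytop 33.0 [136. 137. 142.]
top 570 82 y 11.1 53.0 ztop 164.4 ytop 34.1 [ 98. 102. 144.]
top 575 85 y 11.2 55.0 ztop 164.9 ytop 33.5 [ 56.  62. 151.]
top 580 83 y 11.3 55.3 ztop 164.7 ytop 34.5 [130. 131. 143.]
top 585 80 y 11.5 55.2 ztop 164.5 ytop 33.4 [135. 137. 142.]
top 590 85 y 13.2 55.3 z
[... 1457 characters left out ...]
.]
scene 580 98 y 9.0 50.7 ztop 163.1 ytop 32.7 [130. 134. 181.]
scene 585 104 y 10.6 51.0 ztop 163.9 ytop 30.9 [180. 182. 191.]
scene 590 99 y 11.1 51.4 ztop 163.7 ytop 33.3 [177. 179. 187.]
scene 595 96 y 12.2 52.4 ztop 163.6 ytop 33.2 [177. 179. 188.]
scene 600 117 y 12.1 57.0 ztop 162.7 ytop 33.6 [162. 165. 171.]
scene 605 86 y 10.5 58.6 ztop 162.3 ytop 41.8 [167. 173. 159.]
scene 610 119 y 9.7 59.5 ztop 165.5 ytop 35.9 [147. 152. 140.]
scene 615 121 y 9.8 59.1 ztop 167.1 ytop 36.1 [152. 158. 147.]
scene arm 358 [499.2  21.4 139.9] [0.991 0.108 0.076] [462.3  12.9 130.6] [535.5  33.  146.3]
scene short 196 [455.1  49.7 136.1] [ 0.12  -0.993  0.014] [444.3  30.1 126.8] [461.4  69.6 140.6]
```

```bash
cat >> h.py <<'E'
from scipy.spatial.transform import Rotation as R
def rpy(M): return R.from_matrix(M).as_euler("xyz")
def frame(yaw,droop=0.0,roll=0.0,flip=False):
    """tool R for key whose long arm x is at yaw, end raised by droop; tool X=xk,Y=-yk,Z=-zk"""
    K=(R.from_euler("z",yaw)*R.from_euler("y",-droop)*R.from_euler("x",roll)).as_matrix()
    s=-1 if flip else 1
    return np.c_[s*K[:,0],-s*K[:,1],-K[:,2]]
AX=0.112  # screw yaw
MOUTH=np.array([541.,27.,140.])
S=np.array([np.cos(AX),np.sin(AX),0]); L=np.array([-np.sin(AX),np.cos(AX),0])
E
python3 - <<'E'
from station import ctrl
from h import *
G=np.array([507,22.8,138.])
for fl in (0,1):
    print(fl)
    Mg=frame(AX,0.07,0,fl)
    print(ctrl.solve_ik(list(G+2*Mg[:,2]),list(rpy(Mg))), ctrl.solve_ik(list(G-120*S),list(rpy(frame(AX,0,0,fl)))))
    Mp=frame(AX-np.pi/2,0,0,fl); p=MOUTH-11*S-55*L
    for q in (p,p-100*S): print(q.round(1),ctrl.solve_ik(list(q),list(rpy(Mp))))
E
```

```text
0
[-0.03305166  0.01849463  1.66323901  0.01027635  1.39060108  1.42425315] [-7.10733331e-02 -2.89292323e-01  1.93540677e+00 -4.44089210e-16
  1.49547820e+00  1.38772299e+00]
[536.2 -28.9 140. ] [-1.22585988e-01  1.46877343e-01  1.51749820e+00 -4.44089210e-16
  1.47721711e+00  2.90700667e+00]
[436.8 -40.1 140. ] [-1.75667299e-01 -1.32830708e-01  1.79863403e+00 -4.44089210e-16
  1.47578933e+00  2.85392535e+00]
1
[-0.03305166  0.01849463  1.66323901  0.01027635  1.39060108 -1.7173395 ] [-7.10733331e-02 -2.89292323e-01  1.93540677e+00 -4.44089210e-16
  1.49547820e+00 -1.75386966e+00]
[536.2 -28.9 140. ] [-0.12258599  0.14687734  1.5174982   0.          1.47721711 -0.23458599]
[436.8 -40.1 140. ] [-0.1756673  -0.13283071  1.79863403  0.          1.47578933 -0.2876673 ]
```

```bash
python3 - <<'E'
from station import ctrl, grip, vision
from h import *
G=np.array([507,22.8,138.]); M=frame(AX,0.07,0,1); T=G+2*M[:,2]
ctrl.reach(list(T+[0,0,90]),list(rpy(M)))
grip(0.5,60)
for n in ("wrist",):
    im=vision.get_image(n); cv2.imwrite(f"pics/w1.png",im["color"]); np.savez("pics/w1.npz",**im)
s=ctrl.sense();print(s["time_s"],s["position"],s["tool_rot"],s["wrist_force"])
E
```

```text
2.9083 [507.13415678  22.84968592 225.98179149] [ 3.14154884  0.06994959 -3.02957973] [-0.63190636  0.1480423  -0.46954724]
```

View pics/w1.png

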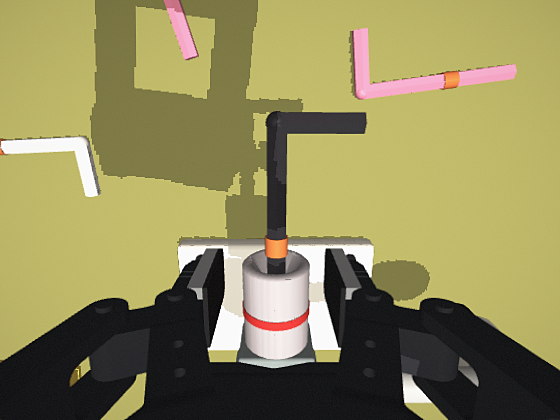

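The wrist view shows the key arm (275,190) centred between the jaws, elbow at (275,120), and screw mouth at (277,262). I'll check this in mm and then grasp.

```bash
python3 - <<'E'
from h import *
im=dict(np.load("pics/w1.npz")); P,uv=pts(im,np.ones((420,560),bool))
def fit(lab,f):
    Q=P[f]; c=Q.mean(0); d=np.linalg.svd(Q-c,full_matrices=False)[2][0]; d=d*np.sign(d[0] if abs(d[0])>.5 else d[1]);print(lab,len(Q),c.round(1),d.round(3),Q.min(0).round(1),Q.max(0).round(1))
x,y=uv.T
fit("arm",(x>262)&(x<292)&(y>140)&(y<235)&(P[:,2]>120))
fit("short",(x>295)&(x<370)&(y>105)&(y<140)&(P[:,2]>120))
fit("elbow",(x>262)&(x<292)&(y>105)&(y<140)&(P[:,2]>120))
# head centre by rows
for r in range(265,345,8):
    m=(y==r)&(x>235)&(x<320)&(P[:,2]>125)
    Q=P[m]; print(r,Q[:,0].mean().round(1),Q[:,1].min().round(1),Q[:,1].max().round(1),((Q[:,1].min()+Q[:,1].max())/2).round(1),Q[:,2].max().round(1))
for r in range(240,272,2):
    m=(y==r)&(x>235)&(x<320)&(P[:,2]>125); Q=P[m]
    if len(Q): print(r,Q[:,0].min().round(1),Q[:,0].max().round(1),Q[:,2].max().round(1))
E
```

```text
arm 1820 [492.1  22.8 140.8] [0.993 0.104 0.061] [464.2  14.3 134. ] [526.   31.7 145.1]
short 1535 [451.   49.4 137.9] [-0.109  0.994 -0.02 ] [443.7  29.1 129. ] [459.3  69.7 141.7]
elbow 679 [455.7  19.9 138.4] [ 0.918 -0.383  0.101] [447.9  12.  132.1] [464.4  27.6 141.8]
265 544.1 6.7 49.5 28.1 147.3
273 543.9 7.3 48.9 28.1 156.3
281 545.3 8.5 49.7 29.1 162.5
289 550.8 8.9 50.8 29.9 162.9
297 556.5 9.4 51.7 30.6 163.1
305 562.3 9.9 52.7 31.3 162.7
313 568.0 10.5 53.3 31.9 163.2
321 573.5 11.7 53.4 32.6 163.7
329 581.0 10.6 59.0 34.8 163.8
337 587.4 10.6 59.3 35.0 163.5
240 524.2 527.2 145.4
242 525.7 529.2 145.1
244 526.8 529.9 145.6
246 528.2 531.2 146.1
248 529.4 533.1 145.9
250 530.9 540.1 145.9
252 532.1 543.4 146.2
254 533.1 544.4 146.9
256 534.9 545.1 146.2
258 536.7 545.8 145.3
260 537.7 547.4 146.0
262 539.3 549.0 145.2
264 539.1 549.6 145.7
266 539.4 550.9 147.2
268 539.4 551.4 150.1
270 539.4 552.7 152.8
```

```bash
sed -i 's/MOUTH=.*/MOUTH=np.array([541.5,27.6,140.5])/' h.py; python3 - <<'E'
from station import ctrl, grip, vision
from h import *
G=np.array([507,23.3,138.]); M=frame(AX,0.065,0,1); T=G+2*M[:,2]
ctrl.move_linear(list(T),150,list(rpy(M)))
grip(0.0,80)
s=ctrl.sense();print(s["time_s"],s["opening"],s["wrist_force"].round(1))
r=ctrl.move_linear(list(T-60*S+[0,0,0]),100,None)
s=ctrl.sense();print(r,s["time_s"],s["opening"],s["wrist_force"].round(1))
for n in ("wrist","scene"):
    im=vision.get_image(n); cv2.imwrite(f"pics/{n}2.png",im["color"]); np.savez(f"pics/{n}2.npz",**im)
E
```

```text
4.0417 0.1212721831507833 [-0.5  1.3  4.8]
False 4.7917 0.12389166690307861 [ 0.1  0.1 -3.1]
```

View pics/wrist2.png

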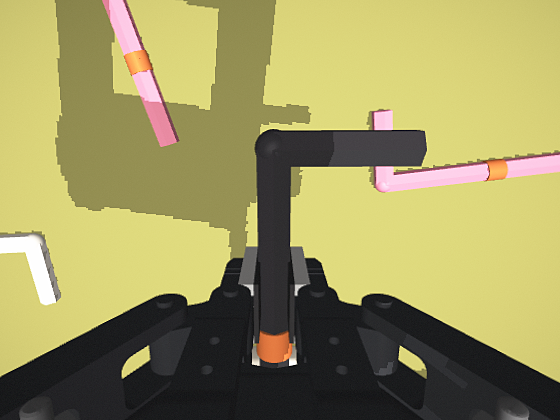

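View pics/scene2.png

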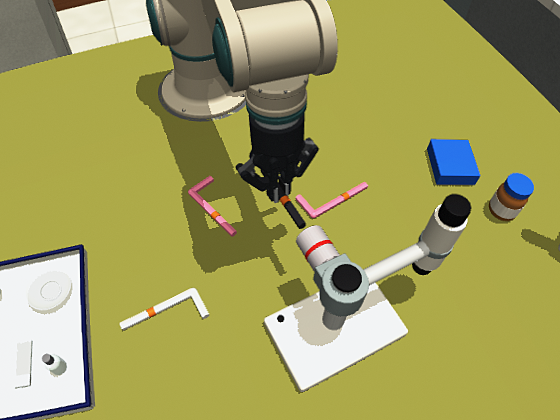

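The key is out: elbow at (273,145), short arm out to (425,147) in the wrist view, and the arm end clear of the mouth in the scene view. Next I'll measure the key in the tool frame.

```bash
python3 - <<'E'
from h import *
from station import ctrl
s=ctrl.sense(); Rt=R.from_euler("xyz",s["tool_rot"]).as_matrix(); print(s["position"].round(1),s["tool_rot"].round(3))
im=dict(np.load("pics/wrist2.npz")); P,uv=pts(im,np.ones((420,560),bool)); Q0=(P-s["position"])@Rt
x,y=uv.T
def fit(lab,f):
  for nm,A in (("world",P),("tool",Q0)):
    Q=A[f]; c=np.median(Q,0); d=np.linalg.svd(Q-Q.mean(0),full_matrices=False)[2][0]; print(lab,nm,len(Q),c.round(1),d.round(3),Q.min(0).round(1),Q.max(0).round(1))
up=P[:,2]>100
fit("arm",(x>255)&(x<295)&(y>175)&(y<325)&up)
fit("armtop",(x>264)&(x<284)&(y>175)&(y<325)&up)
fit("short",(x>300)&(x<430)&(y>125)&(y<170)&up)
fit("shorttop",(x>300)&(x<430)&(y>140)&(y<155)&up)
fit("elbow",(x>250)&(x<300)&(y>125)&(y<170)&up)
E
```

```text
[447.8  16.6 135.9] [-3.142  0.065 -3.03 ]
arm world 5401 [433.8  14.7 139.4] [0.983 0.122 0.134] [403.3   5.4 121.6] [463.4  23.7 158.8]
arm tool 5401 [13.9 -0.  -4.6] [-0.998  0.012 -0.069] [-15.2  -7.5 -23. ] [44.4  8.3 13.6]
armtop world 2825 [430.7  14.7 139.8] [0.992 0.111 0.06 ] [403.3   8.6 136.2] [462.2  21.6 143.3]
armtop tool 2825 [17. -0. -5.] [-1.    -0.     0.005] [-14.6  -3.6  -7.6] [44.4  3.5 -2.4]
short world 4544 [390.8  40.2 136.8] [ 0.112 -0.994 -0.004] [383.4  19.1 127.3] [399.7  61.9 140.2]
short tool 4544 [53.8 29.8 -4.4] [ 0.     1.    -0.004] [47.1  9.  -7.7] [59.3 51.1  4.8]
shorttop world 1746 [390.7  40.3 137.9] [-0.109  0.994  0.004] [386.5  19.3 135.1] [395.1  61.4 140.2]
shorttop tool 1746 [53.9 29.9 -5.4] [-0.003  1.    -0.004] [51.5  9.  -7.7] [56.2 51.  -2.8]
elbow world 1700 [394.6  11.8 136.9] [ 0.404 -0.915  0.014] [388.    3.7 126.9] [402.5  20.  139.9]
elbow tool 1700 [53.2  1.  -4.5] [-0.299 -0.954  0.006] [46.1 -7.1 -7.4] [59.8  8.9  5.2]
```

```bash
python3 - <<'E'
from station import ctrl, grip, vision
from h import *
M=frame(AX-np.pi/2,0,0,1)
T=MOUTH-101*S-53.5*L+[0,0,0.8]
p=ctrl.sense()["position"]
ctrl.move_linear(list(p+[-15,0,55]),200)
ctrl.reach(list(T+[0,0,50]),list(rpy(M)))
ctrl.move_linear(list(T),200)
s=ctrl.sense();print(s["time_s"],s["position"].round(1),s["tool_rot"].round(3),s["opening"],s["wrist_force"].round(1))
for n in ("wrist","scene","top"):
    im=vision.get_image(n); cv2.imwrite(f"pics/{n}3.png",im["color"]); np.savez(f"pics/{n}3.npz",**im)
E
```

```text
7.0333 [446.9 -36.7 141.3] [-3.14  -0.     1.683] 0.1227115756196376 [ 0.  -1.1 -0.6]
```

View pics/wrist3.png

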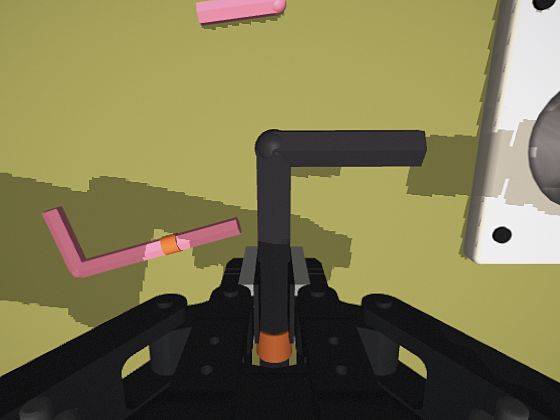

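View pics/scene3.png

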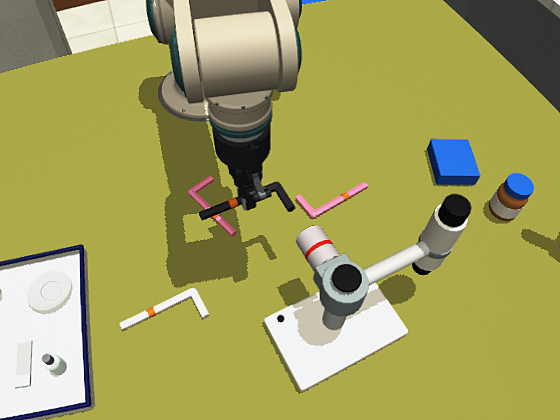

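View pics/top3.png

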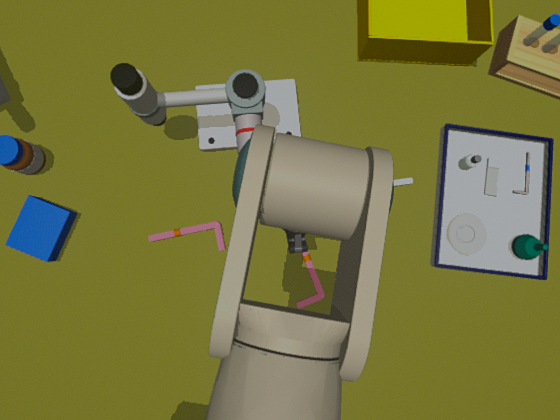

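The grip is unchanged (elbow at (273,145), tip at (425,147) in the wrist view), with the short arm now pointing at the screw. I'll check it against the head in the scene view.

```bash
python3 - <<'E'
from h import *
im=dict(np.load("pics/scene3.npz")); P,uv=pts(im,np.ones((420,560),bool)); x,y=uv.T
im0=dict(np.load("pics/wrist3.npz")); Pw,uw=pts(im0,np.ones((420,560),bool)); a,b=uw.T
def rep(l,Q):
    d=np.linalg.svd(Q-Q.mean(0),full_matrices=False)[2][0]
    print(l,len(Q),np.median(Q,0).round(1),d.round(3),"along",np.percentile((Q-MOUTH)@S,[1,50,99]).round(1),"lat",np.percentile((Q-MOUTH)@L,[1,50,99]).round(1),"z",np.percentile(Q[:,2],[1,50,99]).round(1))
rep("short wrist",Pw[(a>300)&(a<430)&(b>125)&(b<170)&(Pw[:,2]>100)])
m=(x>270)&(x<300)&(y>180)&(y<212)&(P[:,2]>115)&(P[:,2]<160)
rep("short scene",P[m])
al=(P-MOUTH)@S
for lo in (3,15,30,45):
    rep("head scene",P[(al>lo)&(al<lo+8)&(abs((P-MOUTH)@L)<28)&(P[:,2]>125)&(P[:,2]<170)])
E
```

```text
short wrist 4565 [470.4  19.5 145.6] [ 0.994  0.109 -0.001] along [-92.1 -71.6 -51.2] lat [-6.6 -0.1  5.3] z [138.  145.6 148.1]
short scene 304 [466.9  15.7 145.9] [ 0.984  0.175 -0.035] along [-104.   -75.2  -48.7] lat [-13.3  -3.8   4.3] z [137.4 145.9 149. ]
head scene 144 [549.2  20.7 158.8] [ 0.1   -0.927 -0.363] along [ 3.3  7.2 10.9] lat [-22.1  -7.8  17.7] z [136.4 158.8 162.9]
head scene 148 [561.   22.1 158.1] [-0.105  0.935  0.338] along [15.1 19.  23. ] lat [-21.9  -7.7  17.9] z [137.8 158.1 163. ]
head scene 157 [575.9  24.6 159.1] [-0.101  0.93   0.353] along [30.2 34.2 37.9] lat [-22.3  -7.   19.2] z [137.1 159.1 163.1]
head scene 157 [591.   25.5 158.1] [-0.106  0.925  0.364] along [45.2 49.1 52.8] lat [-21.6  -7.8  17.7] z [136.8 158.1 163. ]
```

```bash
python3 - <<'E'
from station import ctrl, grip, vision
from h import *
for d in (5,16,28,40):
    T=MOUTH+(d-51)*S-53.5*L+[0,0,0.3]
    r=ctrl.move_linear(list(T),60 if d>5 else 120,None,threshold=20)
    s=ctrl.sense();print(d,r,round(s["time_s"],2),((s["position"]-MOUTH)@S+51).round(1),s["wrist_force"].round(1),s["wrist_torque"].round(2))
    if r: break
for n in ("wrist","scene"):
    im=vision.get_image(n); cv2.imwrite(f"pics/{n}4.png",im["color"]); np.savez(f"pics/{n}4.npz",**im)
E
```

```text
5 False 7.79 4.7 [-0.4 -0.6 -2.1] [-0.    0.03  0.03]
16 False 8.12 15.9 [-0.6 -0.1 -1.9] [ 0.03 -0.03 -0.06]
28 False 8.47 28.2 [ 0.5  2.4 -3. ] [ 0.38 -0.03  0.12]
40 False 8.82 40.2 [ 1.5  2.6 -1.8] [ 0.59 -0.14  0.08]
```

View pics/wrist4.png

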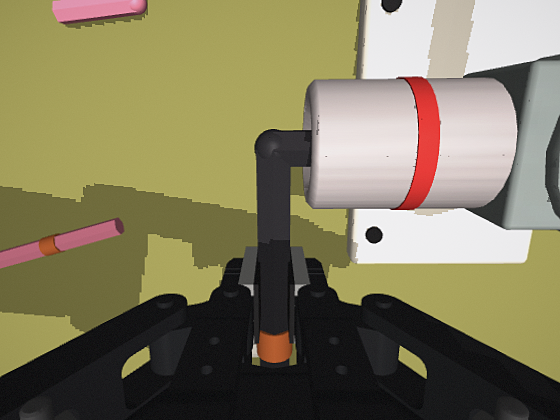

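View pics/scene4.png

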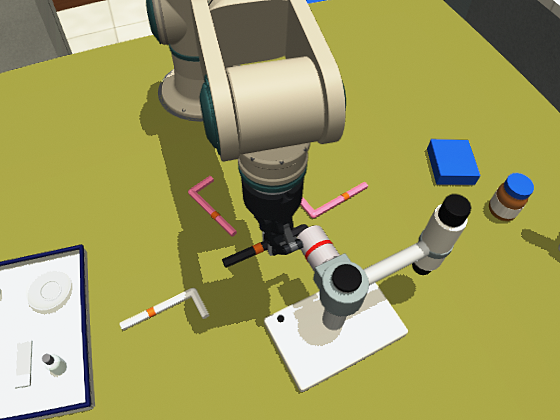

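Short arm is in about 40 mm with low forces; the elbow sits just short of the rim (303–312,145). Next: release, back off, and check the pressing poses.

```bash
cat >> h.py <<'E'
E0=MOUTH-11*S
def press(th,c,r=108,tip=17,t=None):
    a=-np.cos(th)*L-np.sin(th)*np.array([0,0,1.]); n=-np.sin(th)*L+np.cos(th)*np.array([0,0,1.])
    M=frame(AX,0,th if t is None else t,1)
    return list(E0+r*a+(6+c)*n-tip*M[:,2]), list(rpy(M))
E
python3 - <<'E'
from station import ctrl, grip, vision
from h import *
grip(0.45)
s=ctrl.sense();print(s["time_s"],s["opening"],s["wrist_force"].round(1))
p=s["position"]
ctrl.move_linear(list(p+[0,0,75]),150)
grip(0.0,40)
print(ctrl.tip_extent,ctrl.sense()["time_s"])
for t in (0.2,0.4,0.6,0.8,0.95):
    print(t,np.round(press(t,0)[0],0),ctrl.solve_ik(*press(t,0)))
for n in ("wrist","scene"):
    im=vision.get_image(n); cv2.imwrite(f"pics/{n}5.png",im["color"]); np.savez(f"pics/{n}5.npz",**im)
E
```

```text
9.3083 0.4516801644319843 [-0.2 -0.1  0.3]
17.0 10.4083
0.2 [543. -83. 142.] [-0.30713142  0.22698731  1.43410662  0.18248987  1.56294131 -1.99891258]
0.4 [543. -81. 120.] [-0.38266787  0.31143803  1.41130853  0.35017213  1.61413449 -2.08475926]
0.6 [542. -75.  99.] [-0.44099259  0.40907324  1.38682966  0.504249    1.67585436 -2.15511901]
0.8 [541. -65.  79.] [-0.4822316   0.51544444  1.36163527  0.64784739  1.74453643 -2.21080104]
0.95 [540. -55.  66.] [-0.50228341  0.59850785  1.34286512  0.7510731   1.79912273 -2.24370707]
```

View pics/wrist5.png

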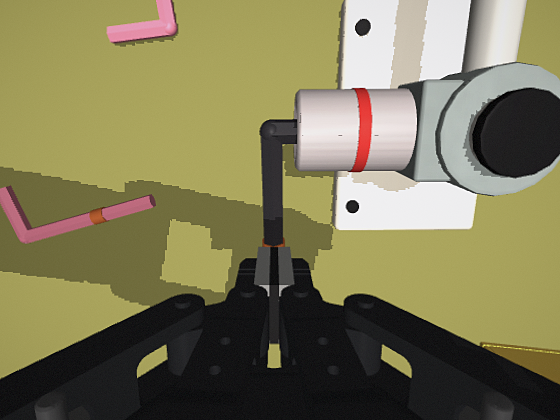

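View pics/scene5.png

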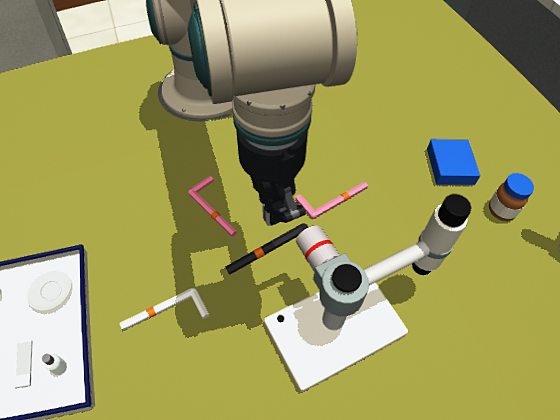

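The key stays in the socket, drooping a little (scene: elbow (300,230), end (228,270)). I'll measure it, then start pressing.

```bash
cat >> h.py <<'E'
def slope(im,lat=(-125,-25)):
    P,uv=pts(im,masks(im)["dark"]|masks(im)["orange"])
    a=(P-MOUTH)@S; l=(P-MOUTH)@L
    rr=np.hypot(l,P[:,2]-140)
    m=(a>-24)&(a<3)&(l<-12)&(rr>20)&(rr<136)&(P[:,2]<146)&(P[:,2]>25)
    Q=np.c_[l,P[:,2],a][m]; th=np.arctan2(140-Q[:,1],-Q[:,0]); md=np.median(th[rr[m]>50]); k=abs(th-md)<0.25
    Q=Q[k]; c=Q.mean(0); d=np.linalg.svd(Q-c,full_matrices=False)[2][0]; d*=-np.sign(d[0])
    return dict(n=len(Q),c=c.round(1),slope=round(np.degrees(np.arctan2(-d[1],-d[0])),1),out=round(np.degrees(np.arcsin(d[2])),1),a=np.percentile(Q[:,2],[2,50,98]).round(1),r=np.percentile(rr[m][k],[2,98]).round(1))
E
python3 - <<'E'
from h import *
for n in ("wrist","scene"): print(n,slope(dict(np.load(f"pics/{n}5.npz"))))
E
```

```text
wrist {'n': 1503, 'c': array([-44.5, 136.1, -12.5]), 'slope': np.float64(11.9), 'out': np.float64(0.9), 'a': array([-18.1, -12.6,  -6.6]), 'r': array([20.7, 70.7])}
scene {'n': 543, 'c': array([-76.6, 128.7,  -8.7]), 'slope': np.float64(11.8), 'out': np.float64(1.4), 'a': array([-16.2,  -8.3,  -3.8]), 'r': array([ 23. , 129.3])}
```

```bash
python3 - <<'E'
from station import ctrl, grip, vision
from h import *
p=ctrl.sense()["position"]
q,o=press(0.2,30)
ctrl.reach(q,o)
def st(l):
    s=ctrl.sense(); print(l,round(s["time_s"],2),s["wrist_force"].round(1)); return s
f0=st("above")["wrist_force"]
ctrl.move_linear(*[press(0.2,6)[0]],80)
for th,c in [(0.2,1),(0.25,0),(0.33,0),(0.41,0),(0.49,0)]:
    q,o=press(th,c); r=ctrl.move_linear(q,50,o,threshold=25); f=st((th,r))["wrist_force"]-f0
    if r or np.linalg.norm(f)>25: break
for n in ("wrist","scene"):
    im=vision.get_image(n); cv2.imwrite(f"pics/{n}6.png",im["color"]); np.savez(f"pics/{n}6.npz",**im); print(n,slope(im))
E
```

```text
above 12.07 [-0.   0.3  0.1]
(0.2, False) 12.77 [ 0.5  0.  -0.1]
(0.25, False) 13.05 [-0.1 -0.4  2.1]
(0.33, False) 13.38 [-0.  -1.2  2.1]
(0.41, False) 13.7 [-0.2 -1.8  3.5]
(0.49, False) 14.03 [-0.2 -2.1  2.8]
wrist {'n': 8673, 'c': array([-79.6, 117. , -15.4]), 'slope': np.float64(5.8), 'out': np.float64(-2.3), 'a': array([-23.6, -16.3,  -5.4]), 'r': array([ 22.7, 132.5])}
scene {'n': 484, 'c': array([-67.2, 114.5,  -7.8]), 'slope': np.float64(18.7), 'out': np.float64(3.9), 'a': array([-16.2,  -7.6,   1. ]), 'r': array([ 22. , 127.9])}
```

View pics/scene6.png

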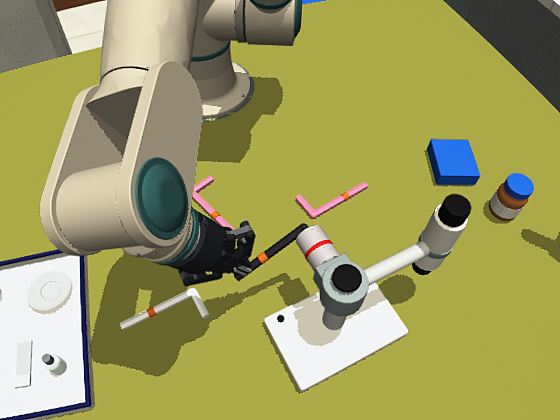

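View pics/wrist6.png

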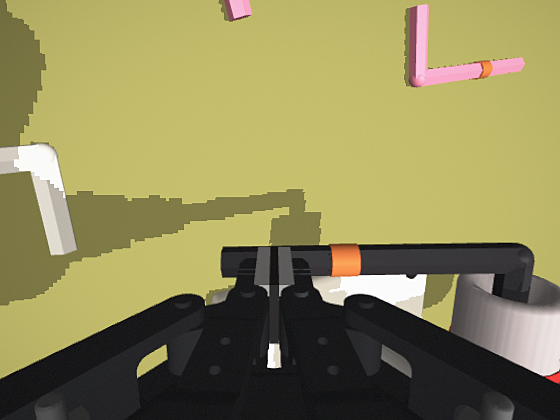

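The fingertips (275,262) rest on the long arm near its free end, pressing with about 4 N. Continuing towards the stop.

```bash
python3 - <<'E'
from station import ctrl, grip, vision
from h import *
def st(l):
    s=ctrl.sense(); print(l,round(s["time_s"],2),s["wrist_force"].round(1)); return s
for th in [0.57,0.65,0.73,0.80,0.84,0.87,0.90,0.92,0.94,0.96,0.98,1.0]:
    q,o=press(th,0); r=ctrl.move_linear(q,50 if th<.81 else 25,o,threshold=12); f=st((th,r))["wrist_force"]
    if r or np.linalg.norm(f)>14: break
for n in ("wrist","scene"):
    im=vision.get_image(n); cv2.imwrite(f"pics/{n}7.png",im["color"]); np.savez(f"pics/{n}7.npz",**im)
E
```

```text
(0.57, False) 14.45 [-0.3 -1.9  1. ]
(0.65, False) 14.78 [ 0.5 -2.   2.8]
(0.73, False) 15.1 [-0.1 -2.7  1.2]
(0.8, False) 15.41 [-0.2 -2.7  2.4]
(0.84, False) 15.73 [ 0.1 -2.9  3.1]
(0.87, False) 16.02 [ 0.9 -2.   4.3]
(0.9, False) 16.3 [ 0.4 -2.8  3.2]
(0.92, False) 16.55 [ 0.1 -3.   4. ]
(0.94, False) 16.8 [ 1.5 -4.8  4.1]
(0.96, False) 17.05 [ 0.7 -5.1  5.2]
(0.98, False) 17.3 [ 1.2 -4.2  4.6]
(1.0, False) 17.55 [ 0.9 -4.5  5.6]
```

View pics/wrist7.png

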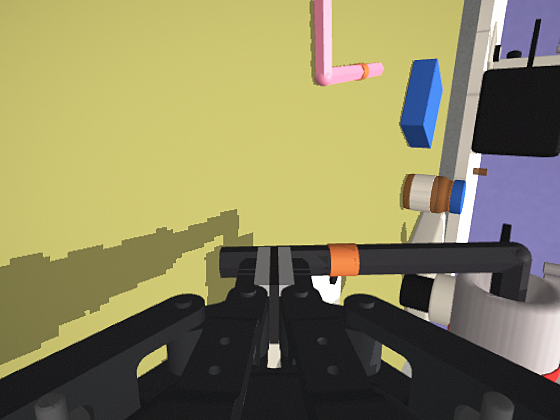

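```bash
python3 - <<'E'
from station import ctrl
from h import *
s=ctrl.sense(); print(s["position"].round(1),np.round(press(1.0,0)[0],1),s["tool_rot"].round(3),np.round(press(1.0,0)[1],3),s["wrist_force"].round(1))
im=dict(np.load("pics/wrist7.npz")); P,uv=pts(im,np.ones((420,560),bool)); x,y=uv.T
for l,m in (("inner",(x>300)&(x<505)&(y>248)&(y<268)),("all",(x>365)&(x<505)&(y>248)&(y<262))):
    Q=P[m]; Q=np.c_[(Q-MOUTH)@L,Q[:,2],(Q-MOUTH)@S]; Q=Q[(abs(Q[:,2]+11)<12)]; c=np.median(Q,0); d=np.linalg.svd(Q-Q.mean(0),full_matrices=False)[2][0]; d*=-np.sign(d[0]); print(l,len(Q),c.round(1),d.round(3),np.degrees(np.arctan2(-d[1],-d[0])))
E
```

```text
[539.5 -51.2  62.4] [539.3 -50.8  62. ] [ 2.142e+00  1.000e-03 -3.030e+00] [ 2.142  0.    -3.03 ] [ 1.  -6.6  4.7]
inner 3867 [-32.3 100.  -14.7] [-0.564 -0.826 -0.011] 55.69352386916039
all 1805 [-24.3 111.5 -15.6] [-0.547 -0.837 -0.001] 56.865709173692885
```

Force rose from a ~4 N plateau to ~8 N past 53°, so the screw is at its stop. Backing off along the arm's normal and looking.

```bash
python3 - <<'E'
from station import ctrl, grip, vision
from h import *
ctrl.move_linear(press(1.0,40)[0],80)
ctrl.move_linear(list(np.array(press(1.0,120)[0])+[-20,-30,60]),150)
ctrl.wait(0.5)
s=ctrl.sense(); print(s["time_s"],s["wrist_force"].round(1))
for n in ("wrist","scene","top"):
    im=vision.get_image(n); cv2.imwrite(f"pics/{n}8.png",im["color"]); np.savez(f"pics/{n}8.npz",**im); 
    try: print(n,slope(im))
    except Exception as e: print(n,e)
E
```

```text
19.9 [ 0.1  0.2 -1.1]
wrist {'n': 1702, 'c': array([-57.4,  87.8, -13.3]), 'slope': np.float64(45.7), 'out': np.float64(0.6), 'a': array([-18.6, -13.7,  -6.4]), 'r': array([ 22.8, 128.7])}
scene {'n': 419, 'c': array([-54.8,  90.2,  -8.7]), 'slope': np.float64(45.6), 'out': np.float64(1.1), 'a': array([-15.8,  -8.4,  -3.7]), 'r': array([ 22.5, 127.9])}
top {'n': 267, 'c': array([-51.6,  93.1, -13.8]), 'slope': np.float64(45.4), 'out': np.float64(0.5), 'a': array([-19.1, -14.2,  -7.4]), 'r': array([ 21.8, 125.8])}
```

View pics/wrist8.png

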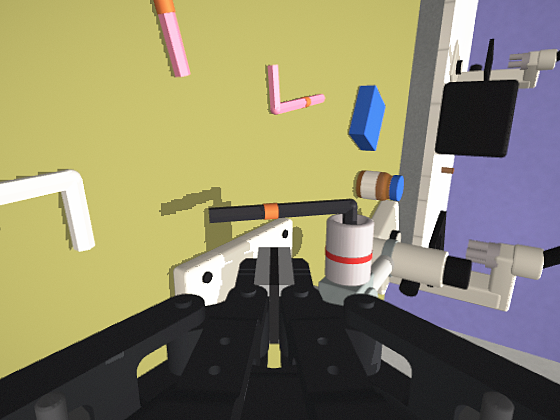

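View pics/scene8.png

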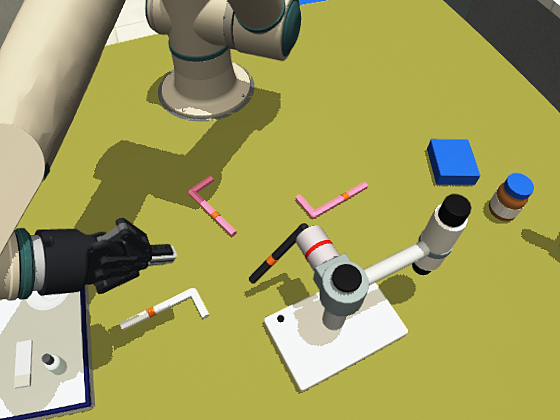

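At rest the slope is 45.6° in all three views; minus the 11.8° droop that is about 0.59 rad of turn, but it's below the stated ~52°. I'll press again a bit harder, to see whether any travel remains.

```bash
python3 - <<'E'
from station import ctrl, grip, vision
from h import *
def st(l):
    s=ctrl.sense(); print(l,round(s["time_s"],2),s["wrist_force"].round(1)); return s
q,o=press(0.8,40)
ctrl.move_linear(press(1.0,40)[0],150)
ctrl.move_linear(q,100,o)
q,o=press(0.8,5); ctrl.move_linear(q,80,o)
for th in [0.85,0.9,0.94,0.98,1.0,1.02,1.04,1.06,1.08,1.1]:
    q,o=press(th,0,t=min(th,1.0)); r=ctrl.move_linear(q,30,o,threshold=15); f=st((th,r))["wrist_force"]
    if r or np.linalg.norm(f)>16: break
ctrl.wait(0.4); st("hold")
im=vision.get_image("wrist"); P,uv=pts(im,np.ones((420,560),bool)); x,y=uv.T
Q=P[(x>300)&(x<505)&(y>246)&(y<272)]; Q=np.c_[(Q-MOUTH)@L,Q[:,2],(Q-MOUTH)@S]; Q=Q[(abs(Q[:,2]+12)<10)]; d=np.linalg.svd(Q-Q.mean(0),full_matrices=False)[2][0]; d*=-np.sign(d[0]); print("pressed slope",len(Q),np.degrees(np.arctan2(-d[1],-d[0])))
cv2.imwrite("pics/wrist9.png",im["color"])
n=-np.sin(1)*L+np.cos(1)*np.array([0,0,1.])
p=ctrl.sense()["position"]
ctrl.move_linear(list(p+10*n),20); 
ctrl.move_linear(list(p+60*n),100)
ctrl.move_linear(list(p+120*n+[-20,-30,60]),200)
ctrl.wait(0.5); st("off")
for n in ("wrist","scene","top"):
    im=vision.get_image(n); cv2.imwrite(f"pics/{n}10.png",im["color"]); np.savez(f"pics/{n}10.npz",**im); print(n,slope(im))
E
```

```text
(0.85, False) 22.63 [-0.  -1.6  1.7]
(0.9, False) 22.97 [ 0.3 -2.6  2.8]
(0.94, False) 23.27 [ 1.4 -3.6  4.9]
(0.98, False) 23.57 [ 1.3 -4.6  4. ]
(1.0, False) 23.82 [ 1.  -5.3  4.6]
(1.02, False) 24.07 [ 1.6 -7.1  4.5]
(1.04, False) 24.32 [ 1.7 -6.2  4.6]
(1.06, False) 24.57 [ 1.1 -5.5  3.8]
(1.08, False) 24.82 [ 1.2 -7.1  4.4]
(1.1, False) 25.07 [ 1.2 -7.3  3.9]
hold 25.47 [ 1.2 -7.4  4.8]
pressed slope 4965 59.68703636711672
off 28.12 [ 0.4 -0.  -0.1]
wrist {'n': 1694, 'c': array([-42.5,  78. , -13.1]), 'slope': np.float64(59.2), 'out': np.float64(0.4), 'a': array([-18.6, -13.4,  -6.3]), 'r': array([ 22.4, 128.2])}
scene {'n': 327, 'c': array([-42.1,  78.4,  -8.7]), 'slope': np.float64(59.2), 'out': np.float64(0.9), 'a': array([-15.9,  -8.5,  -4. ]), 'r': array([ 23.9, 128.5])}
top {'n': 189, 'c': array([-38.6,  82.8, -14.1]), 'slope': np.float64(58.7), 'out': np.float64(0.5), 'a': array([-19.3, -14.5,  -7.6]), 'r': array([ 22.6, 127. ])}
```

View pics/wrist9.png

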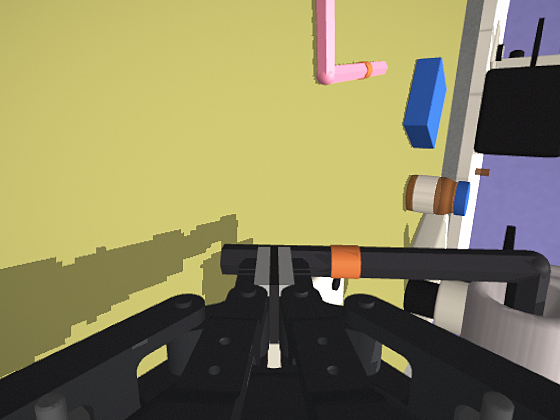

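View pics/scene10.png

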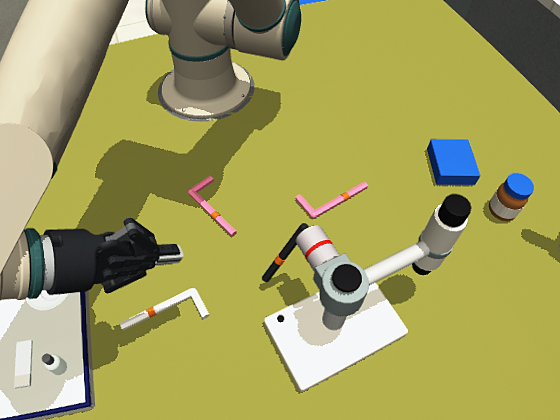

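```bash
python3 - <<'E'
import cv2,numpy as np
a=cv2.imread("pics/wrist7.png")[235:330,430:560]; b=cv2.imread("pics/wrist9.png")[235:330,430:560]
c=cv2.imread("pics/wrist8.png")[195:260,315:385]; d=cv2.imread("pics/wrist10.png")[195:260,315:385]
f=lambda i:cv2.resize(cv2.convertScaleAbs(i,alpha=1.4),(390,285),interpolation=cv2.INTER_CUBIC)
cv2.imwrite("pics/z.png",np.vstack([np.hstack([f(a),f(b)]),np.hstack([f(c),f(d)])]))
E
```

```text
(no output)
```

View pics/z.png

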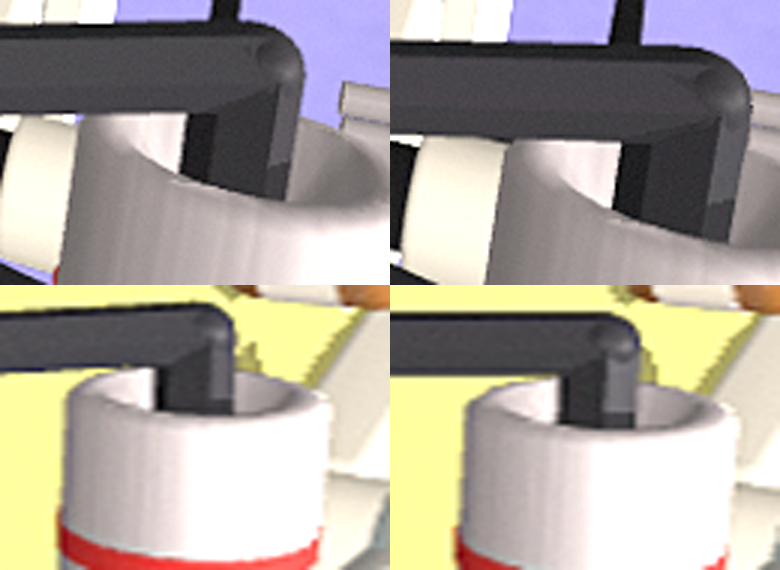

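The head hides the hex from here. The key now rests at 59° with no spring-back, against 11° the first time. This suggests I over-pressed and its corners are wedged past the normal play, with the screw already at its stop. I'll grip the long arm, turn it back to the ~50° region about the screw axis while watching torque, then release and re-measure.

```bash
cat >> h.py <<'E'
def hold(th,c=0.,r=85):
    Z=np.array([0,0,1.]); a=-np.cos(th)*L-np.sin(th)*Z; n=-np.sin(th)*L+np.cos(th)*Z
    M=np.c_[-a,S,-n]   # tool X toward elbow, jaws along S, pointing into arm
    return list(E0-1.3*S+r*a+c*n-2*n), list(rpy(M))
def tq(s):  # moment of the force on the tool about the screw axis (down-turning positive), N m
    d=s["position"]-E0
    return float(-np.cross(d,s["wrist_force"])@S)/1000
E
python3 - <<'E'
from station import ctrl, grip
from h import *
M=R.from_euler("xyz",hold(1.03)[1]).as_matrix(); print(np.linalg.det(M))
s=ctrl.sense(); print(s["position"].round(0),s["qpos"].round(2))
for t,c in ((1.03,70),(1.03,0),(0.9,0),(0.85,0)): print(np.round(hold(t,c)[0],0),ctrl.solve_ik(*hold(t,c)))
E
```

```text
1.0
[ 530. -173.  181.] [-0.67  0.61  1.1   0.77  2.11 -2.18]
[541. -75. 103.] [-0.54442869  0.60957492  1.28252273  0.80447634  1.91117818 -0.64784591]
[534. -16.  67.] [-0.46588864  0.58999482  1.39620411  0.82750691  1.79334721 -0.66687165]
[535. -25.  73.] [-0.45162606  0.52342923  1.41073213  0.73687017  1.74186692 -0.6404394 ]
[535. -28.  75.] [-0.44442097  0.49818337  1.41639108  0.70149811  1.72250471 -0.6287652 ]
```

```bash
python3 - <<'E'
from station import ctrl, grip, vision
from h import *
ctrl.reach(*hold(1.03,70)); grip(0.4,60)
ctrl.move_linear(hold(1.03,0)[0],120)
s=ctrl.sense(); print("pre",s["time_s"],s["wrist_force"].round(1),round(tq(s),2))
grip(0.0,60)
s=ctrl.sense(); print("grip",s["time_s"],s["opening"],s["wrist_force"].round(1),round(tq(s),2))
for th in (1.0,0.97,0.94,0.91,0.88):
    q,o=hold(th); r=ctrl.move_linear(q,20,o,threshold=15); s=ctrl.sense(); print(th,r,round(s["time_s"],2),s["wrist_force"].round(1),round(tq(s),2))
    if r or tq(s)<-0.6: break
E
```

```text
pre 30.8 [ 1.1 -0.6 -0.3] 0.04
grip 31.125 0.12905975351395868 [ 0.4 -0.5  2.1] 0.13
1.0 False 31.4 [ 0.9 -4.4  4. ] 0.5
0.97 False 31.68 [ 0.7 -3.4  5.1] 0.49
0.94 False 31.95 [ 0.7 -2.1  5.3] 0.41
0.91 False 32.23 [ 1.3 -2.5  6.1] 0.49
0.88 False 32.5 [ 1.2 -1.7  5.9] 0.43
```

Turning back met no resistance; the key itself pushes upward (about +0.45 N m), a torque that acts on the screw in the tightening direction, so the screw isn't being loosened. Releasing at 50° and looking.

```bash
python3 - <<'E'
from station import ctrl, grip, vision
from h import *
grip(0.4)
s=ctrl.sense(); print("open",s["time_s"],s["wrist_force"].round(1))
ctrl.move_linear(hold(0.88,70)[0],150)
ctrl.wait(0.3)
s=ctrl.sense(); print("off",s["time_s"],s["wrist_force"].round(1))
for n in ("wrist","scene"):
    im=vision.get_image(n); cv2.imwrite(f"pics/{n}11.png",im["color"]); np.savez(f"pics/{n}11.npz",**im); print(n,slope(im))
E
```

```text
open 32.85 [ 0.3  0.9 -0.8]
off 33.7667 [ 0.6  0.4 -0. ]
wrist {'n': 4453, 'c': array([-53.9,  92. , -12.3]), 'slope': np.float64(45.7), 'out': np.float64(0.4), 'a': array([-18.1, -12.2,  -6.6]), 'r': array([ 21.7, 127.8])}
scene {'n': 386, 'c': array([-50.6,  94.1,  -8.9]), 'slope': np.float64(45.9), 'out': np.float64(1.9), 'a': array([-17. ,  -8.2,  -4.4]), 'r': array([ 22.7, 126.2])}
```

View pics/wrist11.png

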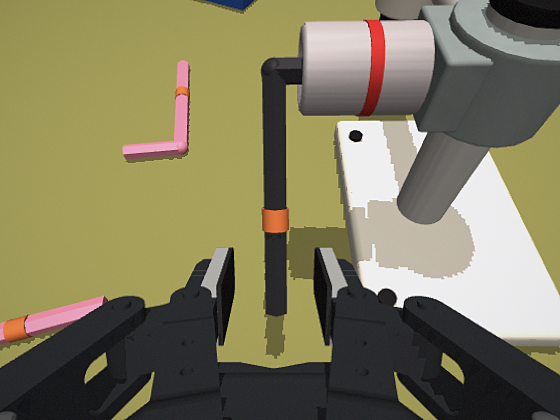

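View pics/scene11.png

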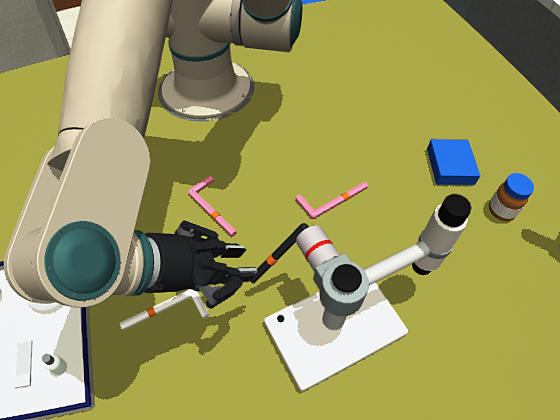

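```bash
python3 - <<'E'
from station import ctrl, job
from h import *
ctrl.move_linear(hold(0.88,110)[0],150)
print(ctrl.sense()["time_s"]); job.job_done()
E
```

```text
34.2833
the job is handed in; nothing more can be done
```

I pulled the key out, turned it a quarter turn and put its short arm about 39–40 mm into the screw. I then pressed the free end of the long arm down to the stop, let go, and handed the job in at 34.3 s. The key is still in the screw and the robot was clear of it.

- **Screw at its stop:** The pressing force held at about 4 N, then rose past a slope of roughly 53° to about 8 N. At rest the long arm sloped 45.7–45.9° in the wrist and scene views, against 11.8–11.9° before pressing. That is about 0.59 rad of turn against the 0.6 rad stop, inferred from the slopes because I could not see the screw turn directly.
- **Slope lower than stated:** The resting slope is about 46°, below the stated 50–52°. I take the stated figure to be the slope while pressing, since the key springs back in the socket's play when released.
- **Extra press:** I pressed a second time, a little harder, to check for remaining travel. That was too far: the key wedged at 59°. I gripped the long arm and turned it back to 50° with no sign of loosening the screw. On release it settled to the same 46° as after the first press.

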